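Call a refill for the bins that have run out

ROBOT

A 6-joint arm with a two-finger parallel gripper is mounted at the origin on the work surface. World frame = base frame: x ahead of the robot, y to its left, z up, the work surface at z = 0. Lengths are in m, angles in degrees, forces in N, time in s.
With the tool pointing down it reaches from about 0.3 to 0.875 m from the base axis. Payload 4.2 kg.
Tool frame: the origin (TCP) lies midway between the tips of the shut fingers; the grasp point (between the pads) lies 19 mm behind it; z points along the fingers, y is the line along which they close (so a half turn about z gives the same grasp; the last joint's range is limited). The gripper opens to 85 mm and grips with 20 to 120 N. Pads are 22 mm wide; open, the fingers measure 114 mm over their backs; the gripper's body (76 mm by 85 mm) begins 54 mm behind the grasp point. The pads swing forward as they close: fully open they stand 13 mm farther back than shut.
Start: joints at [62.968, 18.312, 89.639, -0, 72.044, -1.146], TCP at [0.251, 0.517, 0.231] pointing down, gripper open.
Joint ranges: [-177.97, 177.97], [-48.28, 115.42], [12.27, 149.76], [-77.06, 257.06], [2.81, 150.46], [-146.56, 146.56]. Speed limits (degrees/s): [147.25, 147.25, 180, 180, 180, 180].

INTERFACE

Orientations are given as [roll, pitch, yaw] about the fixed x, y, z axes, in that order (R = Rz(yaw) Ry(pitch) Rx(roll)).
In Python, from station import arm gives the robot as it stands.
- The arm moves only by the tool send_rows, never from a script. Its argument "steps" is a list that holds one entry, the list of rows, each a list of 5 numbers: the shift along the tool's x, y, z in cm, then the turn about the tool's z in degrees, then the gripper's target within -1 to 1 (shut at 1, half-way at 0, fully open at -1). In form: [[[x, y, z, turn, fingers], ...]]. A call has 1 to 8 rows; each row shifts and turns the commanded pose from where the row before left it, along the tool's axes as they then stand; what a row does not reach is not made up. A row lasts 1/8 s, in which the tool goes at most 62.5 mm and 10.7 degrees, less where a joint would pass 70% of its speed; a pose out of reach is approached as far as the arm can. A call is refused whole if a number of a shift passes 6.25 or a number of a turn 10.7, either way. A call with a gripper value outside its range is refused whole. The fingers move at their own pace and stop on an object; "squeeze" is the grip in N (left out, the last holds). Time passes only in rows, so rows that do not move let the fingers close. It gives the time, the measured TCP pose, the force, the opening and the grip force at its end, in the units of the state.
- arm.sense(): the state, without advancing time (a new reading comes with each control period).
- arm.grab_frame(name): name is "side" or "top" or "wrist"; returns a dict with "img" (384x512x3 uint8, red, green, blue), "range_z" (384x512 float32, m along the optical axis (not along the pixel's ray), 0 where there is no reading), "fx", "fy", "cx", "cy" (pixels), "k1" (the pictures are not rectified: a ray, as slopes to the right and down, at radius r is drawn at 1 + k1 r^2 times it, then the intrinsics apply), "rvec" (rotation vector, rad) and "tvec" (3), from world to camera coordinates, as OpenCV has them. Camera axes: x right, y down, z forward; pixel columns grow to the right and rows downward; lengths in m; the calibration is good to about 2 mm. A picture is of the moment at which its call begins.
- arm.job_done(): hands the job in; it is judged then, once.
The state is a dict: "time": time; "qpos": joint angles; "dq": joint speeds; "joint_efforts": joint torques, N m; "tool_pos": TCP position; "tool_rot": TCP orientation; "contact_force": force on the tool from outside, world axes, zero at the start; "ft_torque": the same for the moment, N m; "opening": finger opening in m; "gripper_force": force on a finger pad.
Only numpy, scipy, OpenCV 4.12 (cv2) and the standard library are available. Lean on these libraries where they do the work, as an engineer would, in place of code of your own. Each camera call takes 0.05 s, during which the arm holds its last target. There are 200 camera calls.

TASK

Call for more pipe couplings: in the row of four bins, use the fingertips to press the call plunger on the front of the empty bin gently right down and let it come up, then do the same for the bin that has only one coupling left. Leave the two well-stocked bins and their plungers untouched, do not touch or move any coupling or other loose thing, and finish with the hand clear.

Things in the scene. Friction and masses are not known exactly. Their poses are not given: they have to be found in the camera images.
- call_empty_top (a point): centre of the top face of the call plunger of the EMPTY bin, 64 mm above the table when up; the plunger is an upright bare-metal cylinder 30 mm across standing 12 mm out of a low round black housing (46 mm across), and goes straight down 8 mm when pressed
- call_empty (a joint): travel of the call plunger of the EMPTY bin, in m: 0 up, 0.008 fully down; it is sprung, starts to move at about 1 N, resists with about 4 N fully down, where it meets a firm stop, and comes back up by itself
- bin_empty: the EMPTY bin: fixed yellow open bin, 150 mm deep (x), 105 mm wide (y), sides 63 mm and back 70 mm high, front lip 35 mm. All four bins look alike. Origin: centre of its underside, 4 mm above the table. A grey call box, 50 x 60 mm and 36 mm high, is fixed to its front, the side towards the robot; the plunger is on that box, 100 mm from the bin's origin along its -x. Neighbouring bins stand about 130 mm apart, centre to centre, in a row
- call_low_top (a point): centre of the top face of the call plunger of the bin with ONE coupling left, 64 mm above the table when up; the plunger is an upright bare-metal cylinder 30 mm across standing 12 mm out of a low round black housing (46 mm across), and goes straight down 8 mm when pressed
- call_low (a joint): travel of the call plunger of the bin with ONE coupling left, in m: 0 up, 0.008 fully down; it is sprung, starts to move at about 1 N, resists with about 4 N fully down, where it meets a firm stop, and comes back up by itself
- bin_low: the bin with ONE coupling left: fixed yellow open bin, 150 mm deep (x), 105 mm wide (y), sides 63 mm and back 70 mm high, front lip 35 mm. All four bins look alike. Origin: centre of its underside, 4 mm above the table. A grey call box, 50 x 60 mm and 36 mm high, is fixed to its front, the side towards the robot; the plunger is on that box, 100 mm from the bin's origin along its -x. Neighbouring bins stand about 130 mm apart, centre to centre, in a row
- call_full_a_top (a point): centre of the top face of the call plunger of a well-stocked bin (three couplings), 64 mm above the table when up; the plunger is an upright bare-metal cylinder 30 mm across standing 12 mm out of a low round black housing (46 mm across), and goes straight down 8 mm when pressed
- bin_full_a: a well-stocked bin (three couplings): fixed yellow open bin, 150 mm deep (x), 105 mm wide (y), sides 63 mm and back 70 mm high, front lip 35 mm. All four bins look alike. Origin: centre of its underside, 4 mm above the table. A grey call box, 50 x 60 mm and 36 mm high, is fixed to its front, the side towards the robot; the plunger is on that box, 100 mm from the bin's origin along its -x. Neighbouring bins stand about 130 mm apart, centre to centre, in a row
- call_full_b_top (a point): centre of the top face of the call plunger of the other well-stocked bin (three couplings), 64 mm above the table when up; the plunger is an upright bare-metal cylinder 30 mm across standing 12 mm out of a low round black housing (46 mm across), and goes straight down 8 mm when pressed
- bin_full_b: the other well-stocked bin (three couplings): fixed yellow open bin, 150 mm deep (x), 105 mm wide (y), sides 63 mm and back 70 mm high, front lip 35 mm. All four bins look alike. Origin: centre of its underside, 4 mm above the table. A grey call box, 50 x 60 mm and 36 mm high, is fixed to its front, the side towards the robot; the plunger is on that box, 100 mm from the bin's origin along its -x. Neighbouring bins stand about 130 mm apart, centre to centre, in a row
- coupling_low: steel pipe coupling (short tube 43 mm across, 40 mm high) standing in the bin with one left; origin: centre of its underside. Not to be touched
- coupling_a0: steel pipe coupling (short tube 43 mm across, 40 mm high) standing in a well-stocked bin; origin: centre of its underside. Not to be touched
- coupling_a1: steel pipe coupling (short tube 43 mm across, 40 mm high) standing in a well-stocked bin; origin: centre of its underside. Not to be touched
- coupling_a2: steel pipe coupling (short tube 43 mm across, 40 mm high) standing in a well-stocked bin; origin: centre of its underside. Not to be touched
- coupling_b0: steel pipe coupling (short tube 43 mm across, 40 mm high) standing in a well-stocked bin; origin: centre of its underside. Not to be touched
- coupling_b1: steel pipe coupling (short tube 43 mm across, 40 mm high) standing in a well-stocked bin; origin: centre of its underside. Not to be touched
- coupling_b2: steel pipe coupling (short tube 43 mm across, 40 mm high) standing in a well-stocked bin; origin: centre of its underside. Not to be touched
- plug: loose steel plug, 30 mm across, 50 mm high, standing on the mat in front of a gap between two call boxes; origin: centre of its underside. Leave alone
- jar: loose small jar, 44 mm across, 52 mm high, standing on the mat in the same way; origin: centre of its underside. Leave alone
- reducer: loose brass pipe reducer, 38 mm across at its foot, 50 mm high, standing on the mat in the same way; origin: centre of its underside. Leave alone
- wrench: loose wrench 170 mm long lying at the robot's right of the row; origin under its middle. Leave alone
- can: loose spray can, 64 mm across, 190 mm high, standing at the robot's left; origin: centre of its underside. Leave alone
- flange: loose steel flange ring, 90 mm across, 18 mm high, lying at the robot's left; origin: centre of its underside. Leave alone
There are look-alikes about, which are no part of the job. Leave any pink look-alike of the bin_low alone.

How it is judged (in metres and radians):
On the way, in this order (a step that is already met when the one before it is completed fails the run):
1. the empty bin's plunger is pressed right down (value of joint call_empty above 0.006 m and value of joint call_low below 0.0015 m), for 0.1 s.
2. the empty bin's plunger is let up again (value of joint call_empty below 0.0015 m), for 0.1 s.
3. then the plunger of the bin with one coupling left is pressed right down (value of joint call_low above 0.006 m and value of joint call_empty below 0.0015 m), for 0.1 s.
4. that plunger is let up again (value of joint call_low below 0.0015 m), for 0.1 s.
At the end, for the whole second after the job is handed in: Both pressed plungers are up (within 1.5 mm), and every coupling and every other loose thing rests within 10 mm of where it stood. On the way the empty bin's plunger, then that of the bin with one coupling left, has been pressed down at least 6 mm of its 8 mm, for 0.1 s, and let up again (value of joint each of call_empty, call_low below 0.0015 m and distance of each of coupling_low, coupling_a0, coupling_a1, coupling_a2, coupling_b0, coupling_b1, coupling_b2, plug, jar, reducer, wrench, can, flange from where it was at the start of the episode below 0.01 m and linear speed of each of coupling_low, coupling_a0, coupling_a1, coupling_a2, coupling_b0, coupling_b1, coupling_b2, plug, jar, reducer, wrench, can, flange below 0.02 m/s); the robot touches nothing.
It fails at once if a well-stocked bin, its call box or its plunger is touched by the robot (contact force between any of the fingers, the arm and bin_full_a above 0.5 N or contact force between any of the fingers, the arm and bin_full_b above 0.5 N).
It fails at once if a call box, plunger or bin is pushed hard (more than 25 N) (contact force between any of the fingers, the arm and bin_empty above 25 N or contact force between any of the fingers, the arm and bin_low above 25 N).
It fails at once if both plungers are held down at once (value of joint each of call_empty, call_low above 0.004 m).
It fails at once if a coupling or another loose thing is lifted, carried, tipped or shifted (more than 10 mm) (distance of any of coupling_low, coupling_a0, coupling_a1, coupling_a2, coupling_b0, coupling_b1, coupling_b2, plug, jar, reducer, wrench, can, flange from where it was at the start of the episode above 0.01 m).
It fails at once if the robot touches a coupling or another loose thing ((contact force between the fingers and coupling_low above 0.5 N or contact force between the fingers and coupling_a0 above 0.5 N or contact force between the fingers and coupling_a1 above 0.5 N or contact force between the fingers and coupling_a2 above 0.5 N or contact force between the fingers and coupling_b0 above 0.5 N or contact force between the fingers and coupling_b1 above 0.5 N or contact force between the fingers and coupling_b2 above 0.5 N or contact force between the fingers and plug above 0.5 N or contact force between the fingers and jar above 0.5 N or contact force between the fingers and reducer above 0.5 N or contact force between the fingers and wrench above 0.5 N or contact force between the fingers and can above 0.5 N or contact force between the fingers and flange above 0.5 N) or (contact force between the arm and coupling_low above 0.5 N or contact force between the arm and coupling_a0 above 0.5 N or contact force between the arm and coupling_a1 above 0.5 N or contact force between the arm and coupling_a2 above 0.5 N or contact force between the arm and coupling_b0 above 0.5 N or contact force between the arm and coupling_b1 above 0.5 N or contact force between the arm and coupling_b2 above 0.5 N or contact force between the arm and plug above 0.5 N or contact force between the arm and jar above 0.5 N or contact force between the arm and reducer above 0.5 N or contact force between the arm and wrench above 0.5 N or contact force between the arm and can above 0.5 N or contact force between the arm and flange above 0.5 N)).
It also fails if it takes over 51 s, if anything falls off the work surface, if the arm or the gripper's body presses on something with over 40 N, if the wrist force passes 120 N, or if a joint passes its speed limit or range.

## Working session

There is one attempt and no reset: what is moved stays moved. The work goes in short steps, Python scripts to look and compute and a tool call to move; the robot and the scene stay as the last step left them, time stands still between calls to the robot, and variables do not carry over. Pictures are saved under pics/ and viewed, at most 10 in all, crops included, and the job is handed in when it is done.

Besides the shell and the picture viewer there is one more tool, called after "Request:" as name(argument=value, ...) on one line, values as JSON. send_rows: Moves the arm, as the interface text tells. Its arguments: {"type":"object","properties":{"steps":{"type":"array"},"squeeze":{"type":"number"}},"required":["steps"]}

```bash
mkdir -p pics
cat > h.py <<'E'
import numpy as np, cv2
from station import arm
def K(f): return np.array([[f['fx'],0,f['cx']],[0,f['fy'],f['cy']],[0,0,1.]])
def grab(n,save=None):
    f=arm.grab_frame(n)
    if save: cv2.imwrite(f'pics/{save}.png',f['img'][:,:,::-1]); np.savez(f'{save}.npz',**f)
    return f
def world(f,u,v,z=None):
    # depth from range (z None) or intersect plane z
    d=np.array([f['k1'],0,0,0,0],float)
    p=cv2.undistortPoints(np.array([[[u,v]]],float),K(f),d,None,None,None)[0,0] if 0 else cv2.undistortPoints(np.array([[[u,v]]],float),K(f),d)[0,0]
    R=cv2.Rodrigues(np.array(f['rvec'],float))[0];t=np.array(f['tvec'],float).ravel()
    ray=R.T@np.array([p[0],p[1],1]);c=-R.T@t
    if z is None: s=float(f['range_z'][int(round(v)),int(round(u))])
    else: s=(z-c[2])/ray[2]
    return c+s*ray
def proj(f,P):
    return cv2.projectPoints(np.array(P,float).reshape(-1,3),np.array(f['rvec'],float),np.array(f['tvec'],float),K(f),np.array([f['k1'],0,0,0,0],float))[0].reshape(-1,2)
E
python3 - <<'E'
from h import *
a=grab('top','top0');b=grab('side','side0')
cv2.imwrite('pics/both0.png',cv2.resize(np.hstack([a['img'],b['img']])[:,:,::-1],(800,300)))
print(arm.sense())
E
```

```text
{'time': 0.1, 'qpos': array([ 6.29687999e+01,  1.83483681e+01,  8.96998150e+01, -1.00945592e-03,
        7.20452586e+01, -1.14748873e+00]), 'dq': array([-0.01625303, -0.12467082, -0.1892965 ,  0.02343753,  0.05657419,
        0.11171411]), 'joint_efforts': array([-1.24687544e-03, -4.16403472e+01, -2.34704340e+01, -1.04236087e-04,
        4.79567796e-03, -7.44273507e-06]), 'tool_pos': array([0.2508348 , 0.51692116, 0.23055973]), 'tool_rot': array([-1.79906558e+02, -9.11678429e-04,  1.54116600e+02]), 'contact_force': array([ 0.56904453,  0.67807178, -0.1140215 ]), 'ft_torque': array([-0.05271559,  0.01381977,  0.04776142]), 'gripper_force': 0.0, 'opening': 0.08583584061634592}
```

View pics/top0.png

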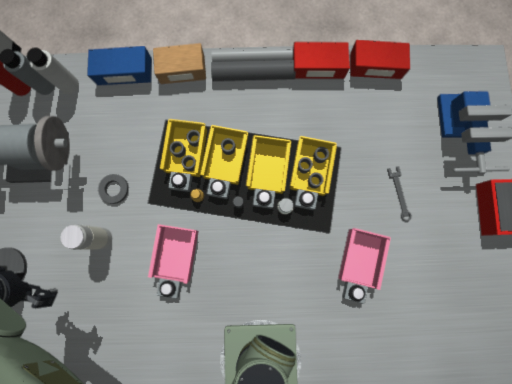

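View pics/side0.png

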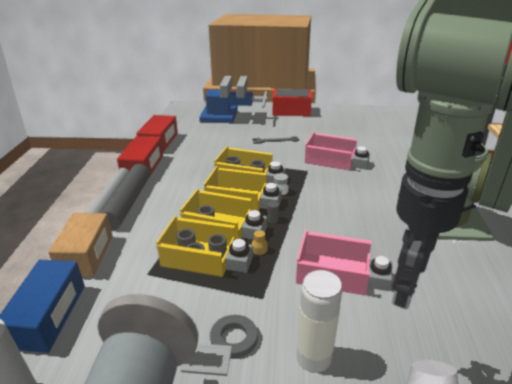

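The top view shows the yellow bins, from left to right, holding 3, 1, 0 and 3 couplings. The plungers are at about (178,180), (217,187) for the low bin, (264,197) for the empty bin and (307,198). The side view agrees, with the low bin's plunger at about (254,218) and the empty bin's at (271,188). Next I'll measure both plungers from both views.

Run:
```python
from h import *
T=np.load('top0.npz');S=np.load('side0.npz')
def blob(f,u,v,r=9):
    g=f['img'].min(2).astype(int); m=np.zeros_like(g,np.uint8); w=g[v-r:v+r+1,u-r:u+r+1]
    m[v-r:v+r+1,u-r:u+r+1]=w>170
    n,l,s,c=cv2.connectedComponentsWithStats(m)
    i=1+np.argmax(s[1:,4]) if n>1 else 0; return c[i],s[i]
for n,t,s in [('fl',(178,180),(240,246)),('low',(217,187),(254,216)),('emp',(264,197),(271,187)),('fr',(307,198),(276,167))]:
    ct,st=blob(T,*t); cs,ss=blob(S,*s)
    print(n,ct.round(1),st,cs.round(1),ss)
    print('  top plane',world(T,*ct,z=.064).round(4),'top range',world(T,*ct).round(4),'side range',world(S,*cs).round(4),'side plane',world(S,*cs,z=.064).round(4))
    # two-ray triangulation
    A=[];b=[]
    for f,c in((T,ct),(S,cs)):
        p=world(f,*c,z=0);q=world(f,*c,z=.1);d=(q-p)/np.linalg.norm(q-p);M=np.eye(3)-np.outer(d,d);A.append(M);b.append(M@p)
    print('  tri',np.linalg.solve(sum(A),sum(b)).round(4))
for n,(u,v),z in [('plug?',(238,202),.05),('jar',(286,206),.052),('red',(197,195),.05)]:print(n,world(T,u,v,z).round(3), world(T,u,v).round(3))
def tile(f,x0,y0,w,h,k): return cv2.resize(f['img'][y0:y0+h,x0:x0+w,::-1],None,fx=k,fy=k,interpolation=cv2.INTER_CUBIC)
cv2.imwrite('pics/c0.png',np.vstack([tile(T,150,115,200,120,2.5),tile(S,150,140,200,120,2.5)]))
```

```text
fl [177.4 178.9] [173 175  10   9  67] [238.2 242.8] [233 239  12   8  76]
  top plane [0.526  0.2253 0.064 ] top range [0.5265 0.2259 0.0614] side range [0.5272 0.2312 0.0658] side plane [0.5275 0.2291 0.064 ]
  tri [0.5273 0.2259 0.0613]
low [217. 186.] [213 182   9   9  69] [253.5 213.4] [249 211  11   6  56]
  top plane [0.5023 0.1106 0.064 ] top range [0.5024 0.1107 0.0635] side range [0.5041 0.1124 0.0628] side plane [0.5039 0.1141 0.064 ]
  tri [0.5035 0.1109 0.0616]
emp [263.9 196.3] [260 192   9  10  71] [270.5 185.4] [266 183  10   6  47]
  top plane [ 0.4688 -0.0238  0.064 ] top range [ 0.4689 -0.0238  0.0634] side range [ 0.4699 -0.0194  0.0648] side plane [ 0.4699 -0.0206  0.064 ]
  tri [ 0.4696 -0.0238  0.062 ]
fr [307.3 197.5] [303 193  10  10  72] [278.5 161.5] [271 158  15   9  99]
  top plane [ 0.4621 -0.1482  0.064 ] top range [ 0.4619 -0.1479  0.0658] side range [ 0.4538 -0.1583  0.0645] side plane [ 0.4539 -0.1593  0.064 ]
  tri [ 0.4573 -0.147   0.0712]
plug? [0.456 0.052 0.05 ] [0.455 0.051 0.055]
jar [ 0.441 -0.087  0.052] [ 0.44  -0.086  0.06 ]
red [0.48  0.171 0.05 ] [0.479 0.17  0.051]
```

View pics/c0.png

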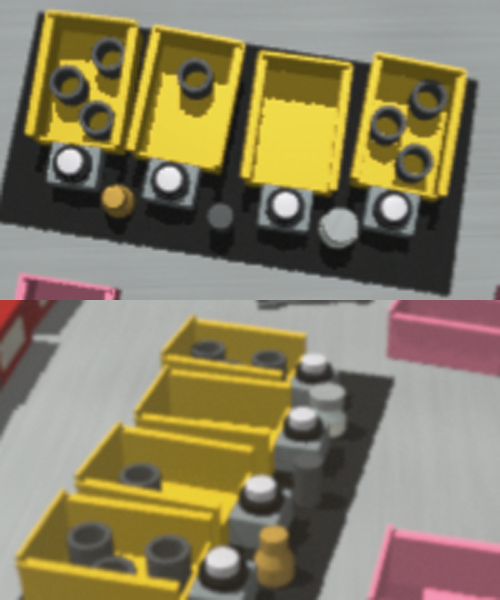

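The measured heights are 62–63 mm against 64 mm nominal. The targets are the empty bin's plunger at (0.469, -0.023) and the low bin's at (0.503, 0.111). I'll rise, shut the fingers and travel high.

Request:
send_rows(steps=[[[0,0,-5,0,1],[0,0,0,0,1],[-2.7,-2.44,0,0,1],[-2.7,-2.44,0,0,1],[-2.7,-2.44,0,0,1],[-2.7,-2.44,0,0,1],[-2.7,-2.44,0,0,1],[-2.7,-2.44,0,0,1]]], squeeze=20)

```text
time: 1.1
tool_pos: [0.3328, 0.3134, 0.2804]
tool_rot: [-179.9, -0.0, 154.1]
contact_force: [0.6, 0.8, 0.3]
opening: 0.0003
gripper_force: 0.0
```

Request:
send_rows(steps=[[[-2.7,-2.44,0,0,1],[-2.7,-2.44,0,0,1],[-2.7,-2.44,0,0,1],[-2.7,-2.44,0,0,1],[-2.7,-2.44,0,0,1],[-2.7,-2.44,0,0,1],[-2.7,-2.44,0,0,1],[-2.7,-2.44,0,0,1]]])

```text
time: 2.1
tool_pos: [0.4418, 0.0438, 0.2804]
tool_rot: [-180.0, -0.1, 154.1]
contact_force: [0.3, 1.0, 0.1]
opening: -0.0001
gripper_force: 0.0
```

Request:
send_rows(steps=[[[0,0,0,0,1],[0,0,0,0,1],[0,0,0,0,1]]])

```text
time: 2.48
tool_pos: [0.4415, 0.0457, 0.2811]
tool_rot: [180.0, -0.0, 154.2]
contact_force: [0.5, 0.1, -0.3]
opening: -0.0002
gripper_force: 0.0
```

Request:
send_rows(steps=[[[-2.73,-2.48,0,0,1],[-2.73,-2.48,0,0,1],[0,0,3,0,1],[0,0,4,0,1],[0,0,4,0,1],[0,0,2,0,1],[0,0,0,0,1],[0,0,0,0,1]]])

```text
time: 3.48
tool_pos: [0.4702, -0.023, 0.1523]
tool_rot: [180.0, 0.1, 154.2]
contact_force: [0.2, -0.3, 0.2]
opening: 0.0
gripper_force: 0.0
```

Run:
```python
from h import *
s=arm.sense();print(s['tool_pos'],s['tool_rot'],s['contact_force'])
f=grab('wrist','w1')
p=[[.469,-.023,.064],[s['tool_pos'][0],s['tool_pos'][1],.064],s['tool_pos']]
print(proj(f,p).round(1))
```

```text
[ 0.47017829 -0.02304426  0.1522803 ] [1.79951209e+02 1.00241925e-01 1.54166019e+02] [ 0.22452654 -0.28380841  0.20013217]
[[256.7 191.3]
 [257.3 192.6]
 [257.6 239.2]]
```

View pics/w1.png

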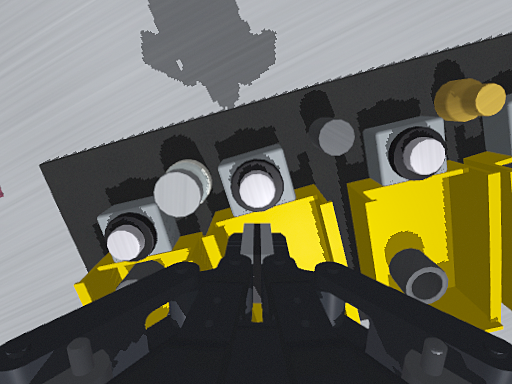

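The wrist view shows the empty bin's plunger top at about (258,187), close to the predicted (257,191). The low bin's plunger is at about (427,155). I'll refine both.

Run:
```python
from h import *
f=np.load('w1.npz')
for u,v in((258,187),(427,155)):
    m=np.zeros((384,512),np.uint8); r=24
    m[v-r:v+r,u-r:u+r]=f['img'].min(2)[v-r:v+r,u-r:u+r]>200
    n,l,s,c=cv2.connectedComponentsWithStats(m);i=1+np.argmax(s[1:,4])
    print(s[i],c[i],world(f,*c[i],z=.064).round(4),world(f,*c[i]).round(4))
```

```text
[240 174  35  33 887] [256.91882751 190.38669673] [ 0.4684 -0.0225  0.064 ] [ 0.4685 -0.0225  0.0634]
[411 140  34  34 916] [427.25327511 156.41703057] [0.502 0.111 0.064] [0.5021 0.111  0.0639]
```

Request:
send_rows(steps=[[[0.18,0,3,0,1],[0,0,3,0,1],[0,0,1.5,0,1],[0,0,0.6,0,1],[0,0,0.2,0,1],[0,0,0.1,0,1],[0,0,0.1,0,1],[0,0,0,0,1]]])

```text
time: 4.53
tool_pos: [0.468, -0.0227, 0.0666]
tool_rot: [180.0, 0.0, 154.1]
contact_force: [0.8, -0.0, -0.4]
opening: 0.0004
gripper_force: 0.0
```

Request:
send_rows(steps=[[[0,0,0.2,0,1],[0,0,0.2,0,1],[0,0,0,0,1],[0,0,0,0,1]]])

```text
time: 5.03
tool_pos: [0.468, -0.0227, 0.0624]
tool_rot: [180.0, 0.0, 154.1]
contact_force: [0.1, 0.6, 1.2]
opening: 0.0001
gripper_force: 0.8
```

Contact has started. I'll go down in 1 mm rows and watch the force.

Request:
send_rows(steps=[[[0,0,0.1,0,1],[0,0,0.1,0,1],[0,0,0.1,0,1],[0,0,0.1,0,1],[0,0,0,0,1],[0,0,0,0,1]]])

```text
time: 5.78
tool_pos: [0.468, -0.0227, 0.0584]
tool_rot: [180.0, 0.0, 154.1]
contact_force: [0.2, -0.3, 3.3]
opening: 0.0005
gripper_force: 1.5
```

Request:
send_rows(steps=[[[0,0,0.1,0,1],[0,0,0,0,1],[0,0,0,0,1]]])

```text
time: 6.15
tool_pos: [0.468, -0.0227, 0.0574]
tool_rot: [180.0, 0.0, 154.1]
contact_force: [1.2, -0.1, 3.0]
opening: -0.0001
gripper_force: 1.7
```

Request:
send_rows(steps=[[[0,0,0.07,0,1],[0,0,0,0,1],[0,0,0,0,1]]])

```text
time: 6.52
tool_pos: [0.468, -0.0227, 0.0566]
tool_rot: [180.0, 0.0, 154.1]
contact_force: [1.4, -0.5, 4.1]
opening: 0.0002
gripper_force: 1.8
```

Request:
send_rows(steps=[[[0,0,0.06,0,1],[0,0,0,0,1],[0,0,0,0,1]]])

```text
time: 6.9
tool_pos: [0.468, -0.0227, 0.056]
tool_rot: [180.0, 0.0, 154.1]
contact_force: [0.7, -1.0, 4.6]
opening: -0.0002
gripper_force: 2.0
```

Request:
send_rows(steps=[[[0,0,0.04,0,1],[0,0,0,0,1],[0,0,0,0,1]]])

```text
time: 7.28
tool_pos: [0.468, -0.0227, 0.056]
tool_rot: [180.0, 0.0, 154.1]
contact_force: [-0.6, -0.0, 7.7]
opening: -0.0003
gripper_force: 3.5
```

The stop at 0.056 is confirmed by the force rising to 7.7 N. I'll lift and move to the low bin.

Request:
send_rows(steps=[[[0,0,-0.5,0,1],[0,0,-1.5,0,1],[0,0,-3,0,1],[0,0,-4,0,1],[0.7,3.38,0,0,1],[0.7,3.38,0,0,1],[0.7,3.38,0,0,1],[0.68,3.37,0,0,1]]])

```text
time: 8.28
tool_pos: [0.5006, 0.1118, 0.1449]
tool_rot: [-179.9, -0.1, 154.1]
contact_force: [0.9, -2.3, 0.4]
opening: 0.0001
gripper_force: 0.0
```

Request:
send_rows(steps=[[[0,0,0,0,1],[0,0,0,0,1]]])

```text
time: 8.52
tool_pos: [0.5007, 0.1105, 0.1449]
tool_rot: [-179.9, -0.1, 154.1]
contact_force: [0.8, 0.1, -0.7]
opening: -0.0002
gripper_force: 0.0
```

Run:
```python
from h import *
s=arm.sense();print(s['tool_pos'])
f=grab('wrist','w2');u,v=proj(f,[.502,.111,.064])[0].round().astype(int);r=30
m=np.zeros((384,512),np.uint8)
m[v-r:v+r,u-r:u+r]=f['img'].min(2)[v-r:v+r,u-r:u+r]>200
n,l,st,c=cv2.connectedComponentsWithStats(m);i=1+np.argmax(st[1:,4])
print(u,v,st[i],c[i],world(f,*c[i],z=.064).round(4),world(f,*c[i]).round(4))
```

```text
[0.5006784  0.1105091  0.14494454]
259 197 [242 180  36  34 945] [259.84338624 196.53968254] [0.5022 0.1118 0.064 ] [0.5022 0.1118 0.0639]
```

View pics/w2.png

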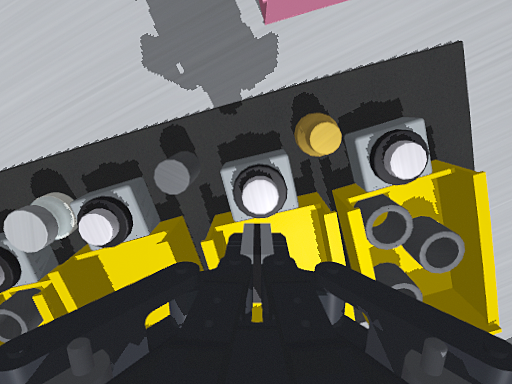

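The wrist view shows the low bin's plunger at (260,196), within 2 mm of being under the tool. The empty bin's plunger, to the left at about (104,222), looks up. Now I'll press.

Request:
send_rows(steps=[[[0,0.15,3,0,1],[0,0,3,0,1],[0,0,1.2,0,1],[0,0,0.5,0,1],[0,0,0.1,0,1],[0,0,0.1,0,1],[0,0,0,0,1],[0,0,0,0,1]]])

```text
time: 9.57
tool_pos: [0.5027, 0.1124, 0.067]
tool_rot: [180.0, 0.0, 154.1]
contact_force: [-0.6, -0.3, -0.3]
opening: -0.0001
gripper_force: 0.0
```

Request:
send_rows(steps=[[[0,0,0.1,0,1],[0,0,0.1,0,1],[0,0,0.1,0,1],[0,0,0.1,0,1],[0,0,0.1,0,1],[0,0,0.1,0,1],[0,0,0,0,1],[0,0,0,0,1]]])

```text
time: 10.58
tool_pos: [0.5024, 0.1123, 0.0607]
tool_rot: [180.0, -0.0, 154.1]
contact_force: [-1.1, -0.5, 2.4]
opening: -0.0002
gripper_force: 1.1
```

Request:
send_rows(steps=[[[0,0,0.1,0,1],[0,0,0.1,0,1],[0,0,0.1,0,1],[0,0,0.1,0,1],[0,0,0,0,1],[0,0,0,0,1]]])

```text
time: 11.32
tool_pos: [0.5024, 0.1123, 0.0566]
tool_rot: [180.0, -0.0, 154.1]
contact_force: [-0.9, 0.9, 3.4]
opening: -0.0001
gripper_force: 1.8
```

Request:
send_rows(steps=[[[0,0,0.07,0,1],[0,0,0,0,1],[0,0,0,0,1]]])

```text
time: 11.7
tool_pos: [0.5025, 0.1123, 0.056]
tool_rot: [180.0, 0.0, 154.1]
contact_force: [-1.4, 0.2, 5.6]
opening: -0.0
gripper_force: 2.6
```

It is at the stop. I'll lift clear.

Request:
send_rows(steps=[[[0,0,-0.5,0,1],[0,0,-1.5,0,1],[0,0,-3,0,1],[0,0,-5,0,1],[0,0,-5,0,1],[0,0,-3,0,1],[0,0,0,0,1],[0,0,0,0,1]]])

```text
time: 12.7
tool_pos: [0.5017, 0.1121, 0.235]
tool_rot: [-179.9, -0.1, 154.1]
contact_force: [-0.2, -0.3, -0.5]
opening: 0.0002
gripper_force: 0.0
```

Run:
```python
from h import *
s=arm.sense();print(s['tool_pos'],s['contact_force'])
f=grab('wrist','w3')
for p in([.4684,-.0225,.064],[.5022,.1115,.064]):
    q=proj(f,p)[0]; print(q,world(f,*q).round(4))
```

```text
[0.50168939 0.11212697 0.2350285 ] [-0.17827025 -0.2646665  -0.48723076]
[135.06806173 197.52290965] [ 0.4682 -0.0213  0.0663]
[257.09506923 172.64057045] [0.5022 0.1115 0.0641]
```

Both plungers are back up and the hand is clear, so I'll hand the job in.

```bash
python3 -c "
from station import arm
print(arm.job_done())"
```

```text
the job is handed in; nothing more can be done
None
```

I pressed the empty bin's plunger to its stop and let it up, then did the same for the one-coupling bin; both read as up, the hand is clear, and the job is handed in (no verdict was returned).

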